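# Check the springs of a specimen tilt stage

### The arm

A 7-joint arm with a two-finger parallel gripper is mounted at the origin on the work surface. World frame = base frame: x ahead of the robot, y to its left, z up, the work surface at z = 0. Lengths are in m, angles in rad, forces in N, time in s.
With the tool pointing down it reaches from about 0.4 to 0.85 m from the base axis. Payload 10.4 kg.
Tool frame: the origin (TCP) lies at the very end of the fingers, on their centre line; the grasp point (between the pads) lies 19 mm behind it; z points along the fingers, y is the direction in which the jaws open and shut (so a half turn about z gives the same grasp; the last joint's range is limited). The gripper opens to 87 mm and grips with 3 to 60 N. Pads are 19 mm wide; open, the fingers measure 117 mm over their backs; the gripper's body (75 mm by 190 mm) begins 51 mm behind the grasp point.
Start: joints at [1.27, 0.332, -0.065, 1.46, 0.022, 1.35, -0.088], TCP at [0.171, -0.601, 0.223] pointing down, gripper open.
Joint ranges: [-2.6, 2.6], [-0.5, 2.12], [-1.47, 1.34], [0.16, 2.42], [-1.27, 4.41], [0.06, 2.06], [-2.6, 2.6]. Speed limits (rad/s): [2.22, 2.22, 2.79, 2.79, 3.14, 3.14, 3.14].

### API

Orientations are given as a rotation vector (axis times angle).
In Python, from plant import env gives the robot as it stands. The module is installed in compiled form; this text tells all that it offers.
- The arm moves only by the shell command python3 -m creep 'ROWS' [FORCE]. ROWS is a JSON object of lists of equal length, an entry for each row: "hand": the closure, from -1 (fully open) to 1 (shut); "linear": the shift along the tool's x, y, z in m, a list of three; "twist": the turn, a rotation vector about the tool's x, y, z in degrees, a list of three. In form: {"hand": [hand, ...], "linear": [[tx, ty, tz], ...], "twist": [[ax, ay, az], ...]}. A call has 1 to 8 rows; each row is the pose to reach, as a shift and turn from the pose commanded when the call began, along the tool's axes at that moment; what a row does not reach only later rows make up. A row lasts 1/8 s, in which the tool goes at most 62.5 mm and 10.7 degrees, less where a joint would pass 70% of its speed; a pose out of reach is approached as far as the arm can. A call with a gripper value outside its range is refused whole. The fingers move at their own pace and stop on an object; FORCE is the grip in N (left out, the last holds). Time passes only in rows, so rows that repeat a pose let the fingers close. It gives the time, the measured TCP pose, the force and the opening at its end, in the units of the state.
- env.observe(): the state, without advancing time (a new reading comes with each control period).
- env.grab_frame(name): name is "side" or "top"; returns a dict with "frame" (384x512x3 uint8, blue, green, red), "vertical_fov" (degrees; the focal length in pixels is half the picture's height over the tangent of half this angle, whatever the lens; pixels are square), "cx", "cy" (the principal point, pixels), "T" (4x4, takes a point from camera to world coordinates). Camera axes: x right, y up, looking along -z (the intrinsics and any distortion apply to the point x, -y, -z); pixel columns grow to the right and rows downward; lengths in m; the calibration is good to about 2 mm. A picture is of the moment at which its call begins. There is no depth.
- env.finish_job(): hands the job in, once; it reports no verdict.
The state is a dict: "clock": time; "q": joint angles; "dq": joint speeds; "joint_torque": joint torques, N m; "tcp_pos": TCP position; "tool_rot": TCP orientation; "force": force on the tool from outside, world axes, zero at the start; "torque": the same for the moment, N m; "width": opening from 0.0 (shut) to 1.0 (fully open).
Only numpy, scipy, OpenCV 4.12 (cv2) and the standard library are available. Lean on these libraries where they do the work, as an engineer would, in place of code of your own. Each camera call takes 0.05 s, during which the arm holds its last target. There are 200 camera calls.

### The job

Check the springs of the specimen tilt stage before it is used: with closed fingertips press the yellow-padded corner down until the red needle stands over the yellow mark on the scale, keep it there for a second, and let the plate spring back up level. Then do the same with the blue-padded corner and the blue mark, and finish clear of everything. Do not push the needle beyond a mark, do not touch the needle, and leave everything else on the bench where it is: nothing is to be picked up.

Things in the scene. Friction and masses are not known exactly. Their poses are not given: they have to be found in the camera images.
- stage: fixed base of the tilt stage, a dark steel plate 215 x 210 x 10 mm on the bench, origin underneath near its middle; x points away from the robot, y to the robot's left when the stage is square to it, z up. A diamond-shaped aluminium plate rocks above it. A white scale stands upright at its far side (x = 90 mm, 142 mm wide, legs at y = +-66 mm, 235 mm high)
- tilt (a joint): tilt (rad) of the rocking plate about the stage's x axis, 70 mm above the bench: 0 level, at rest; positive: yellow corner down; negative: blue corner down; stops at +-0.29. Damped springs always bring it back to 0 (34 N per rad on a pad, 3 to 7 N at the marks). Plate 130 mm square, 8 mm thick, corners along x and y; fixed grey disc (radius 21 mm, top 26 mm above the pivot) at its middle
- yellow_pad_top (a point): centre of the top face of the yellow round pad (25 mm across, standing 9 mm above the plate) on the plate's left corner, to be pressed down: 74 mm in y from the pivot axis and 13 mm above it when level (83 mm above the bench); it sinks about 0.74 mm per 0.01 rad
- blue_pad_top (a point): centre of the top face of the same pad in blue on the plate's right corner: 74 mm in -y from the pivot axis, 83 mm above the bench when level
- needle_tip (a point): tip of the red needle, not to be touched: a 4 mm rod rising from the plate's far corner, 106 mm in x from the stage's origin, beyond the scale. The tip is 162 mm above the pivot, where a small red blade (3 mm wide, 22 mm long) points over the scale; it swings towards the pressed corner, 1.6 mm per 0.01 rad
- yellow_mark (a joint): where the yellow mark is set on the scale (rad from the middle, towards the yellow pad, 0.10 to 0.20): the needle is over it when joint tilt has this value
- yellow_mark_line (a point): the yellow mark, a tab 10 mm wide on the left half of the scale; the point is on its centre line, 162 mm from the pivot, on its far face, y across the tab
- blue_mark (a joint): where the blue mark is set (rad from the middle, towards the blue pad, 0.10 to 0.20): the needle is over it when joint tilt has minus this value
- blue_mark_line (a point): the blue mark, a tab 10 mm wide on the right half of the scale; the point is on its centre line, 162 mm from the pivot, y across the tab
- bolt: loose steel bolt with a nut, 88 mm long, 14 mm high, lying beside the stage on the yellow side; origin under its middle. Leave alone
- wing_nut: loose steel wing nut, about 40 mm wide and 20 mm high, on the robot's side of the stage; origin underneath. Leave alone
- prism: loose grey mortar prism 80 x 40 x 40 mm beside the stage on the blue side; origin underneath. Leave alone
- oil_bottle: amber dropper bottle, radius 30 mm, 170 mm high; origin underneath. Leave alone
- rinse_bottle: clear dropper bottle, radius 30 mm, 170 mm high; origin underneath. Leave alone
- mould: wooden mould with a mortar block, 55 x 150 mm, 120 mm high; origin underneath. Leave alone
- tub: white tub, radius 45 mm, 130 mm high; origin underneath. Leave alone

How it is judged:
By the outcome, as a careful person would: the job done as asked, in the order asked, and still so for the second after the job is handed in, with the robot touching nothing.
It also fails if it takes over 54 s, if anything falls off the work surface, if the arm or the gripper's body presses on something with over 40 N, if the wrist force passes 120 N, or if a joint passes its speed limit or range.

## Working session

There is one attempt and no reset: what is moved stays moved. The work goes in short steps, Python scripts to look and compute and a shell command to move; the robot and the scene stay as the last step left them, time stands still between calls to the robot, and variables do not carry over. Pictures are saved under pics/ and viewed, about 8 in all and at most 12, crops included, and the job is handed in when it is done.

```bash
mkdir -p pics; python3 - <<'E'
from plant import env
import cv2,numpy as np
np.set_printoptions(precision=4,suppress=True)
for n in("side","top"):
    d=env.grab_frame(n); cv2.imwrite(f"pics/{n}0.png",d["frame"]); print(n,{k:v for k,v in d.items() if k!="frame"})
s=env.observe(); print(s)
E
```

```text
side {'vertical_fov': 50.66707314767966, 'cx': 254.47727090360848, 'cy': 191.9306690380919, 'T': array([[-0.822 ,  0.4387, -0.363 ,  0.1327],
       [-0.5694, -0.6237,  0.5356,  0.5536],
       [ 0.0085,  0.6469,  0.7625,  0.9744],
       [ 0.    ,  0.    ,  0.    ,  1.    ]])}
top {'vertical_fov': 57.37175749848989, 'cx': 249.0581222944658, 'cy': 188.99976929319925, 'T': array([[ 0.0206,  0.9954, -0.0934,  0.4628],
       [-0.9994,  0.023 ,  0.0249,  0.0085],
       [ 0.0269,  0.0928,  0.9953,  1.1693],
       [ 0.    ,  0.    ,  0.    ,  1.    ]])}
{'clock': 0.1, 'q': array([ 1.2704,  0.3328, -0.0647,  1.4608,  0.0216,  1.3499, -0.0885]), 'dq': array([ 0.0017, -0.0016, -0.0004, -0.0019,  0.0009, -0.0012,  0.001 ]), 'joint_torque': array([  0.0015, -62.4549,   0.0248, -39.0717,  -0.0612,   0.0366,
         0.    ]), 'tcp_pos': array([ 0.1713, -0.6007,  0.2219]), 'tool_rot': array([-3.1101, -0.4348,  0.0003]), 'force': array([ 0.3588, -0.6081, -0.4893]), 'torque': array([0.0506, 0.0039, 0.0141]), 'width': 1.0012422607280898}
```

View pics/side0.png

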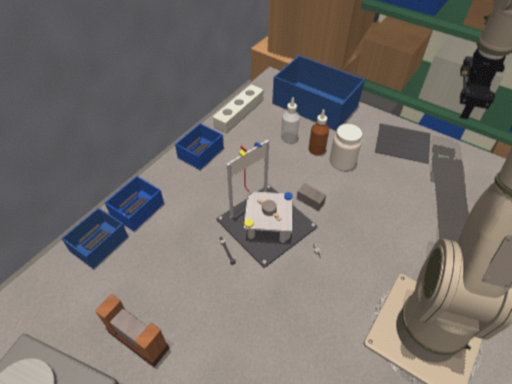

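View pics/top0.png

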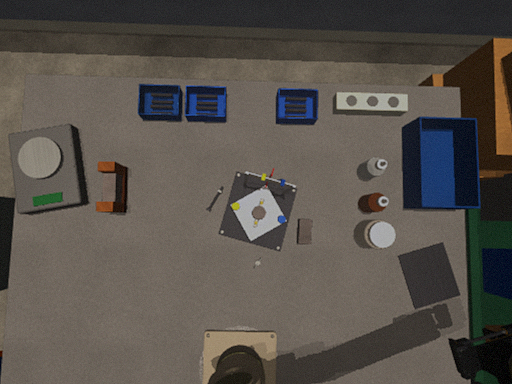

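The side view shows the stage at about (265,215), and the top view shows it at about (258,210), turned about 15°. The bottles and tub are well to the right. Next I'll enlarge both.

```bash
python3 - <<'E'
import cv2
a=cv2.imread("pics/top0.png")[160:260,200:320]; cv2.imwrite("pics/topc.png",cv2.resize(a,None,fx=6,fy=6,interpolation=cv2.INTER_CUBIC))
a=cv2.imread("pics/side0.png")[135:270,210:335]; cv2.imwrite("pics/sidec.png",cv2.resize(a,None,fx=4.4,fy=4.4,interpolation=cv2.INTER_CUBIC))
E
```

```text
(no output)
```

View pics/topc.png

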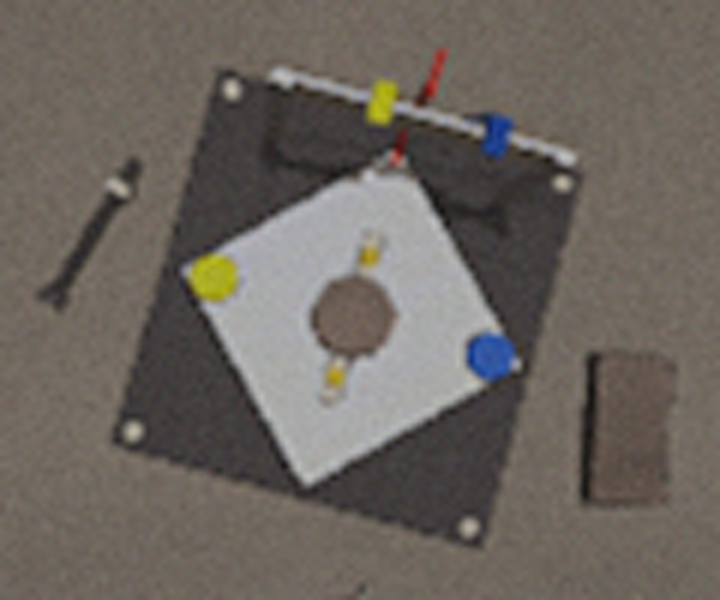

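View pics/sidec.png

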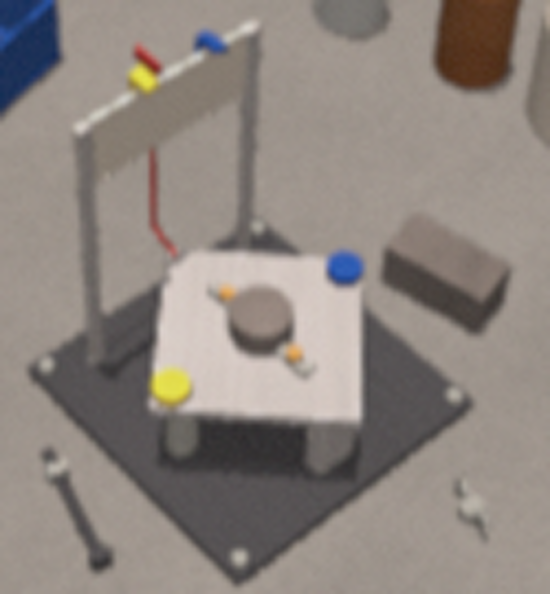

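The two crops agree: yellow pad at top-crop (214,277), blue pad (491,356), disc (353,315), tabs (382,102) and (497,135), with the needle between the tabs. Next I'll fit the stage pose and marks from both views.

```bash
cat > h.py <<'E'
import numpy as np
from plant import env
H=384
def proj(cam,P):
    T=cam["T"];P=np.atleast_2d(P);c=(P-T[:3,3])@T[:3,:3];f=H/2/np.tan(np.radians(cam["vertical_fov"]/2))
    return np.c_[cam["cx"]+f*c[:,0]/-c[:,2],cam["cy"]-f*c[:,1]/-c[:,2]]
def ray(cam,u,z):
    f=H/2/np.tan(np.radians(cam["vertical_fov"]/2));T=cam["T"]
    d=T[:3,:3]@np.array([(u[0]-cam["cx"])/f,-(u[1]-cam["cy"])/f,-1]);o=T[:3,3]
    return o+d*(z-o[2])/d[2]
def W(p,L):
    c,s=np.cos(p[2]),np.sin(p[2]);L=np.atleast_2d(L)
    return np.c_[p[0]+c*L[:,0]-s*L[:,1],p[1]+s*L[:,0]+c*L[:,1],L[:,2]]
top=lambda p:(np.array(p)+.5)/6-.5+[200,160]
side=lambda p:(np.array(p)+.5)/4.4-.5+[210,135]
E
python3 - <<'E'
from h import *
from scipy.optimize import least_squares
np.set_printoptions(precision=4,suppress=True)
C={n:env.grab_frame(n) for n in("top","side")}
for n in C: C[n].pop("frame")
np.save("cams.npy",C,allow_pickle=True)
L=np.array([[0,.074,.083],[0,-.074,.083],[0,0,.096],[.090,.071,.235],[.09,-.071,.235]])
tp=[(214,277),(491,356),(353,315),(278,76),(576,160)]
sp=[(171,385),(345,267),(261,310),(80,130),(255,27)]
ut=top(tp);us=side(sp)
for n,u in(("top",ut),("side",us)):
    print(n,[ray(C[n],a,z) for a,z in zip(u,L[:,2])])
    r=lambda p:(proj(C[n],W(p,L))-u).ravel()
    s=least_squares(r,[.53,0,-.2]);print(s.x,s.fun.reshape(-1,2).round(2).tolist())
r=lambda p:np.r_[(proj(C["top"],W(p,L))-ut).ravel(),(proj(C["side"],W(p,L))-us).ravel()]
s=least_squares(r,[.53,0,-.2]);p=s.x;print("both",p,s.fun.reshape(-1,2).round(2).tolist());np.save("pose.npy",p)
# marks: tab tops near scale top
for n,pts in(("top",top([(382,102),(497,135)])),("side",side([(143,78),(211,42)]))):
  for u in pts:
    for z in(.230,.238):
      q=ray(C[n],u,z)-[p[0],p[1],0];c,sn=np.cos(p[2]),np.sin(p[2]);x,y=c*q[0]+sn*q[1],-sn*q[0]+c*q[1]
      print(n,z,"local",round(x,4),round(y,4),"ang",round(np.arctan2(y,z-.07),4))
print(W(p,[[0,.074,.083],[0,-.074,.083],[.106,0,.232]]))
for z in (.0,): 
  print(proj(C["top"],W(p,[[.106,0,.232],[.084,0,.232]])),proj(C["side"],W(p,[[.106,0,.232],[.084,0,.232]])))
E
```

```text
top [array([0.5117, 0.023 , 0.083 ]), array([ 0.4741, -0.1207,  0.083 ]), array([ 0.4933, -0.0484,  0.096 ]), array([ 0.5954, -0.0055,  0.235 ]), array([ 0.5608, -0.1397,  0.235 ])]
[ 0.4922 -0.049  -0.2606] [[0.16, 0.16], [-0.05, 0.32], [0.2, 0.38], [-0.68, -0.75], [0.41, -0.02]]
side [array([0.5093, 0.0251, 0.083 ]), array([ 0.4713, -0.1174,  0.083 ]), array([ 0.4911, -0.0472,  0.096 ]), array([ 0.5927, -0.0027,  0.235 ]), array([ 0.5584, -0.1337,  0.235 ])]
[ 0.4898 -0.0464 -0.2536] [[0.27, 0.2], [0.15, -0.13], [0.25, 0.39], [-1.21, 0.24], [0.63, -0.93]]
both [ 0.4912 -0.048  -0.2576] [[-0.19, 0.54], [-0.35, 0.57], [-0.13, 0.7], [-1.18, -0.34], [-0.03, 0.24], [0.13, -0.5], [0.11, -0.64], [0.15, -0.21], [-1.22, -0.49], [0.7, -1.47]]
top 0.23 local 0.0924 0.0196 ang 0.1218
top 0.238 local 0.0912 0.0198 ang 0.1175
top 0.23 local 0.0924 -0.0343 ang -0.211
top 0.238 local 0.0912 -0.0336 ang -0.1973
side 0.23 local 0.1005 0.0115 ang 0.0715
side 0.238 local 0.094 0.0166 ang 0.0986
side 0.23 local 0.0981 -0.04 ang -0.2452
side 0.238 local 0.0916 -0.0343 ang -0.2016
[[ 0.51    0.0235  0.083 ]
 [ 0.4723 -0.1196  0.083 ]
 [ 0.5937 -0.075   0.232 ]]
[[271.6416 173.6763]
 [269.45   181.457 ]] [[244.1258 148.7135]
 [249.4947 153.1873]]
```

The fit holds to about 2 mm. The marks come out roughly at yellow 0.115 and blue 0.195, to be refined visually. Next I'll close the fingers, rise and travel, with the jaw axis turned parallel to stage y.

```bash
python3 -m creep '{"hand":[1,1,1,1,1,1,1,1],"linear":[[0.01,-0.01,-0.05],[0.05,-0.05,-0.078],[0.09,-0.09,-0.078],[0.13,-0.13,-0.078],[0.17,-0.17,-0.078],[0.21,-0.21,-0.078],[0.25,-0.25,-0.078],[0.25,-0.25,-0.078]],"twist":[[0,0,0],[0,0,5],[0,0,10],[0,0,15],[0,0,20],[0,0,25],[0,0,30.7],[0,0,30.7]]}' 20
cat > go.py <<'E'
# shift in tool axes from current tcp to a stage-local target
import sys
from h import *
from scipy.spatial.transform import Rotation as R
p=np.load("pose.npy");s=env.observe();t=W(p,[[float(a) for a in sys.argv[1:4]]])[0]
r=R.from_rotvec(s["tool_rot"]);des=R.from_euler("z",p[2])*R.from_matrix(np.array([[-1,0,0],[0,1,0],[0,0,-1.]]))
a=(r.inv()*des).as_rotvec(degrees=True);b=(r.inv()*des*R.from_euler("z",np.pi)).as_rotvec(degrees=True)
print("clock",s["clock"],"tcp",s["tcp_pos"].round(4),"w",round(s["width"],3),"F",s["force"].round(2),"q",s["q"].round(2))
print("shift",r.inv().apply(t-s["tcp_pos"]).round(4),"twist",a.round(2),b.round(2))
E
python3 go.py 0 .074 .30
```

```text
clock: 1.2
tcp_pos: [0.3455, -0.2884, 0.301]
tool_rot: [3.116, -0.395, 0.001]
force: [0.2, 0.0, 0.8]
width: 0.172
clock 1.2 tcp [ 0.3455 -0.2884  0.301 ] w 0.172 F [0.19 0.03 0.83] q [ 0.94 -0.08 -0.32  1.75 -0.02  1.46 -1.2 ]
shift [ 0.0815 -0.3431  0.001 ] twist [ 8.000e-02  3.000e-02 -1.797e+02] [ 0.02 -0.05  0.3 ]
```

```bash
python3 -m creep '{"hand":[1,1,1,1,1,1,1,1],"linear":[[0.012,-0.05,0],[0.024,-0.1,0],[0.036,-0.15,0],[0.048,-0.2,0],[0.06,-0.25,0],[0.072,-0.3,0],[0.0815,-0.343,0],[0.0815,-0.343,0]],"twist":[[0,0,0],[0,0,0],[0,0,0],[0,0,0],[0,0,0],[0,0,0],[0,0,0],[0,0,0]]}'
python3 go.py 0 .074 .10
```

```text
clock: 2.2
tcp_pos: [0.5102, 0.0214, 0.3002]
tool_rot: [-3.115, 0.396, 0.001]
force: [-0.1, -0.4, 0.1]
width: 0.006
clock 2.2 tcp [0.5102 0.0214 0.3002] w 0.006 F [-0.14 -0.42  0.11] q [ 0.56  0.1  -0.74  1.6   0.07  1.47 -2.  ]
shift [-0.0006 -0.0017  0.2002] twist [-7.0000e-02 -1.4000e-01 -1.7972e+02] [-0.09  0.05  0.28]
```

Now I'll descend to 0.105, settle, and look.

```bash
python3 -m creep '{"hand":[1,1,1,1,1,1,1,1],"linear":[[0,-0.001,0.04],[0,-0.001,0.08],[0,-0.001,0.12],[0,-0.001,0.15],[0,-0.001,0.175],[0,-0.001,0.19],[0,-0.001,0.195],[0,-0.001,0.195]],"twist":[[0,0,0],[0,0,0],[0,0,0],[0,0,0],[0,0,0],[0,0,0],[0,0,0],[0,0,0]]}'
python3 go.py 0 .074 .083
python3 - <<'E'
from plant import env
import cv2,numpy as np
a=env.grab_frame("top")["frame"];b=env.grab_frame("side")["frame"]
cv2.imwrite("pics/t1.png",a);cv2.imwrite("pics/s1.png",b)
r=lambda i:cv2.resize(i,(400,480),interpolation=cv2.INTER_CUBIC)
cv2.imwrite("pics/c1.png",np.hstack([r(a[160:256,225:305]),r(b[135:255,210:310])]))
E
```

```text
clock: 3.2
tcp_pos: [0.5101, 0.0194, 0.106]
tool_rot: [3.115, -0.405, 0.001]
force: [0.3, 0.0, 0.2]
width: 0.007
clock 3.2 tcp [0.5101 0.0194 0.106 ] w 0.007 F [0.29 0.02 0.16] q [ 0.52  0.26 -0.72  1.87  0.19  1.08 -2.11]
shift [-0.0012 -0.0039  0.023 ] twist [-4.0000e-02 -1.0000e-02  1.7996e+02] [ 0.   -0.03 -0.04]
```

View pics/c1.png

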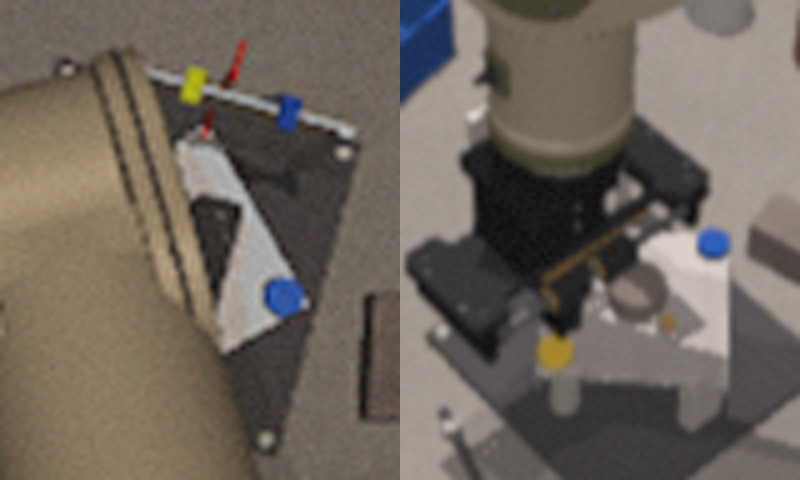

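The fingertips are over the yellow pad with no contact yet, and the top camera still sees the needle and both tabs. Next I'll build a needle/tab gauge from the top image, zeroed on the level picture.

```bash
cat > gauge.py <<'E'
from h import *
import cv2
C=np.load("cams.npy",allow_pickle=True).item()["top"];p=np.load("pose.npy")
def loc(u,z):
    q=ray(C,u,z)-[p[0],p[1],0];c,s=np.cos(p[2]),np.sin(p[2]);return np.array([c*q[0]+s*q[1],-s*q[0]+c*q[1]])
def gauge(f):
    B,G,R=[f[...,i].astype(float) for i in range(3)];out={}
    for n,w,z in(("red",np.clip(R-np.maximum(G,B)-25,0,None),.232),("yel",np.clip(np.minimum(R,G)-B-40,0,None),.239),("blue",np.clip(B-np.maximum(R,G)-25,0,None),.239)):
        rc=np.argwhere(w>0);L=np.array([loc((c,r),z) for r,c in rc]);ww=w[w>0]
        lo,hi=(.097,.125) if n=="red" else (.075,.108)
        k=(L[:,0]>lo)&(L[:,0]<hi)&(abs(L[:,1])<.065)
        if k.sum()<2: out[n]=None;continue
        m=np.average(L[k],axis=0,weights=ww[k]);out[n]=(m.round(4).tolist(),int(k.sum()),round(float(np.arctan2(m[1],z-.07)),4))
    return out
if __name__=="__main__":
    import sys
    if len(sys.argv)>1: f=cv2.imread(sys.argv[1])
    else: f=env.grab_frame("top")["frame"];cv2.imwrite("pics/last.png",f)
    s=env.observe();print(gauge(f),"t",round(s["clock"],2),"tcp",s["tcp_pos"].round(4),"F",s["force"].round(1))
E
python3 gauge.py pics/top0.png; python3 gauge.py pics/t1.png
```

```text
{'red': ([0.1111, 0.0001], 23, 0.0008), 'yel': ([0.0911, 0.0199], 35, 0.1171), 'blue': ([0.0909, -0.0335], 30, -0.1955)} t 3.3 tcp [0.5104 0.0197 0.1064] F [-0.1  0.7  0. ]
{'red': ([0.1111, 0.0001], 23, 0.0009), 'yel': ([0.0911, 0.0199], 33, 0.1171), 'blue': ([0.0908, -0.0335], 30, -0.1954)} t 3.3 tcp [0.5104 0.0197 0.1064] F [-0.1  0.7  0. ]
```

```bash
python3 -m creep '{"hand":[1,1,1,1],"linear":[[0,-0.005,0.008],[0,-0.005,0.014],[0,-0.005,0.018],[0,-0.005,0.018]],"twist":[[0,0,0],[0,0,0],[0,0,0],[0,0,0]]}'; python3 gauge.py; python3 go.py 0 .074 .083
```

```text
clock: 3.8
tcp_pos: [0.5109, 0.0245, 0.0871]
tool_rot: [3.115, -0.404, -0.001]
force: [-0.1, 0.3, -0.4]
width: 0.007
{'red': ([0.1112, 0.0002], 22, 0.0009), 'yel': ([0.091, 0.0199], 35, 0.117), 'blue': ([0.0909, -0.0334], 30, -0.1954)} t 3.85 tcp [0.5111 0.0245 0.0874] F [-0.9 -0.4 -0.5]
clock 3.85 tcp [0.5111 0.0245 0.0874] w 0.002 F [-0.93 -0.35 -0.47] q [ 0.5   0.29 -0.72  1.88  0.22  1.05 -2.14]
shift [-0.0008  0.0013  0.0044] twist [ 2.0000e-02 -1.0000e-02  1.7997e+02] [ 0.    0.01 -0.03]
```

The gauge is zeroed: needle 0.001, yellow mark 0.117, blue mark -0.195. Now I'll press gently, most of the way.

```bash
python3 -m creep '{"hand":[1,1,1,1,1,1],"linear":[[0,0.001,0.003],[0,0.001,0.006],[0,0.001,0.008],[0,0.001,0.009],[0,0.001,0.009],[0,0.001,0.009]],"twist":[[0,0,0],[0,0,0],[0,0,0],[0,0,0],[0,0,0],[0,0,0]]}'; python3 gauge.py
```

```text
clock: 4.6
tcp_pos: [0.5111, 0.0239, 0.0788]
tool_rot: [-3.115, 0.404, -0.001]
force: [1.5, 2.7, 3.3]
width: 0.009
{'red': ([0.1111, 0.0115], 21, 0.071), 'yel': ([0.091, 0.0198], 34, 0.1168), 'blue': ([0.0909, -0.0335], 30, -0.1958)} t 4.65 tcp [0.5111 0.0239 0.0787] F [1.4 3.1 2.5]
```

```bash
python3 -m creep '{"hand":[1,1,1,1],"linear":[[0,0,0.001],[0,0,0.002],[0,0,0.0025],[0,0,0.0025]],"twist":[[0,0,0],[0,0,0],[0,0,0],[0,0,0]]}'; python3 gauge.py
```

```text
clock: 5.15
tcp_pos: [0.5111, 0.0238, 0.0761]
tool_rot: [-3.115, 0.404, -0.001]
force: [1.3, 4.1, 4.9]
width: 0.001
{'red': ([0.1117, 0.0176], 21, 0.1084), 'yel': ([0.091, 0.0198], 35, 0.1168), 'blue': ([0.0909, -0.0334], 30, -0.1951)} t 5.2 tcp [0.511  0.0238 0.0761] F [2.7 4.  4.4]
```

```bash
python3 -m creep '{"hand":[1,1,1],"linear":[[0,0,0.0003],[0,0,0.0005],[0,0,0.0005]],"twist":[[0,0,0],[0,0,0],[0,0,0]]}'; python3 gauge.py; python3 - <<'E'
import cv2
a=cv2.imread("pics/last.png")[160:205,240:300];cv2.imwrite("pics/c2.png",cv2.resize(a,None,fx=10,fy=10,interpolation=cv2.INTER_CUBIC))
E
```

```text
clock: 5.58
tcp_pos: [0.511, 0.0237, 0.0756]
tool_rot: [-3.115, 0.404, -0.0]
force: [1.6, 4.6, 5.3]
width: 0.005
{'red': ([0.112, 0.019], 20, 0.1167), 'yel': ([0.0911, 0.0198], 35, 0.1169), 'blue': ([0.0909, -0.0334], 30, -0.1953)} t 5.62 tcp [0.5111 0.0238 0.0756] F [2.1 4.2 4.5]
```

View pics/c2.png

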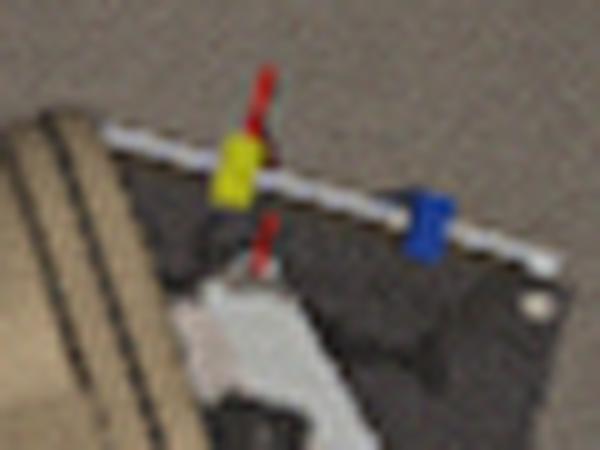

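The needle's blade (265,70)–(252,130) lines up with the yellow tab centre (238,170). The gauge agrees: needle 0.1167 against mark 0.117. Holding for over 1 s.

```bash
python3 -m creep '{"hand":[1,1,1,1,1,1,1,1],"linear":[[0,0,0],[0,0,0],[0,0,0],[0,0,0],[0,0,0],[0,0,0],[0,0,0],[0,0,0]],"twist":[[0,0,0],[0,0,0],[0,0,0],[0,0,0],[0,0,0],[0,0,0],[0,0,0],[0,0,0]]}'; python3 gauge.py
python3 -m creep '{"hand":[1,1,1,1],"linear":[[0,0,0],[0,0,0],[0,0,0],[0,0,0]],"twist":[[0,0,0],[0,0,0],[0,0,0],[0,0,0]]}'; python3 gauge.py
python3 -m creep '{"hand":[1,1,1,1,1,1,1,1],"linear":[[0,0,-0.003],[0,0,-0.007],[0,0,-0.011],[0,0,-0.016],[0,0,-0.03],[0,0,-0.05],[0,0,-0.05],[0,0,-0.05]],"twist":[[0,0,0],[0,0,0],[0,0,0],[0,0,0],[0,0,0],[0,0,0],[0,0,0],[0,0,0]]}'; python3 gauge.py; python3 go.py 0 -.074 .125
```

```text
clock: 6.62
tcp_pos: [0.511, 0.0238, 0.0756]
tool_rot: [-3.115, 0.404, -0.001]
force: [1.7, 4.7, 4.5]
width: 0.005
{'red': ([0.1121, 0.0189], 20, 0.1163), 'yel': ([0.091, 0.0198], 35, 0.1168), 'blue': ([0.0909, -0.0334], 30, -0.1954)} t 6.67 tcp [0.5111 0.0238 0.0757] F [2.5 5.2 4.9]
clock: 7.18
tcp_pos: [0.5111, 0.0238, 0.0757]
tool_rot: [-3.115, 0.404, -0.001]
force: [2.2, 4.2, 5.2]
width: 0.009
{'red': ([0.1122, 0.0189], 20, 0.1162), 'yel': ([0.091, 0.0198], 36, 0.1168), 'blue': ([0.0908, -0.0334], 30, -0.1952)} t 7.22 tcp [0.5111 0.0238 0.0756] F [2.9 3.6 3.7]
clock: 8.22
tcp_pos: [0.5107, 0.0235, 0.1254]
tool_rot: [3.115, -0.404, -0.0]
force: [-0.7, 0.1, 0.6]
width: 0.005
{'red': ([0.1112, 0.0003], 23, 0.0021), 'yel': ([0.091, 0.0199], 33, 0.1173), 'blue': ([0.0907, -0.0335], 29, -0.1955)} t 8.28 tcp [0.5105 0.0235 0.125 ] F [0.4 0.3 0.4]
clock 8.275 tcp [0.5105 0.0235 0.125 ] w 0.004 F [0.36 0.27 0.4 ] q [ 0.52  0.24 -0.73  1.85  0.18  1.12 -2.1 ]
shift [-4.000e-04  1.481e-01  1.000e-04] twist [ 6.0000e-02 -3.0000e-02  1.7997e+02] [ 0.02  0.04 -0.03]
```

The plate is level again. Next I'll cross to the blue side.

```bash
python3 -m creep '{"hand":[1,1,1,1,1,1,1,1],"linear":[[0,0.01,-0.03],[0,0.035,-0.03],[0,0.06,-0.03],[0,0.085,-0.03],[0,0.11,-0.03],[0,0.135,-0.03],[0,0.148,-0.03],[0,0.148,-0.02]],"twist":[[0,0,0],[0,0,0],[0,0,0],[0,0,0],[0,0,0],[0,0,0],[0,0,0],[0,0,0]]}'; python3 -m creep '{"hand":[1,1],"linear":[[0,0,0.01],[0,0,0.01]],"twist":[[0,0,0],[0,0,0]]}';python3 go.py 0 -.074 .087; python3 gauge.py; python3 - <<'E'
from plant import env
import cv2,numpy as np
a=cv2.imread("pics/last.png");b=env.grab_frame("side")["frame"]
r=lambda i:cv2.resize(i,(400,480),interpolation=cv2.INTER_CUBIC)
cv2.imwrite("pics/c3.png",np.hstack([r(a[160:256,225:305]),r(b[135:255,210:310])]))
E
```

```text
clock: 9.28
tcp_pos: [0.4733, -0.12, 0.1454]
tool_rot: [3.115, -0.406, 0.001]
force: [-0.6, -0.7, 0.3]
width: 0.008
clock: 9.52
tcp_pos: [0.4726, -0.1183, 0.1343]
tool_rot: [-3.115, 0.402, 0.003]
force: [0.0, 0.2, 0.4]
width: 0.008
clock 9.525 tcp [ 0.4726 -0.1183  0.1343] w 0.008 F [0.05 0.18 0.43] q [ 0.75  0.15 -0.64  1.9   0.1   1.12 -1.75]
shift [0.0002 0.0013 0.0473] twist [-1.9000e-01 -5.0000e-02 -1.7994e+02] [-0.03  0.12  0.06]
{'red': ([0.1113, 0.0003], 23, 0.0017), 'yel': ([0.091, 0.0198], 34, 0.1167), 'blue': ([0.0908, -0.0334], 30, -0.1951)} t 9.57 tcp [ 0.473  -0.1185  0.1349] F [-0.4  0.1 -0. ]
```

View pics/c3.png

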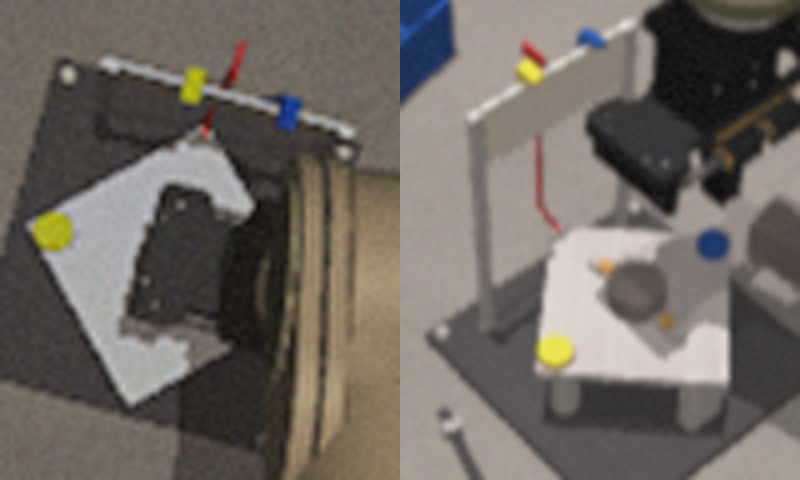

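The fingertips are above the blue pad, the tabs and needle are visible, and nothing else is close. Descending.

```bash
python3 -m creep '{"hand":[1,1,1,1,1,1],"linear":[[0,0.001,0.02],[0,0.001,0.034],[0,0.001,0.042],[0,0.001,0.047],[0,0.001,0.047],[0,0.001,0.047]],"twist":[[0,0,0],[0,0,0],[0,0,0],[0,0,0],[0,0,0],[0,0,0]]}';python3 go.py 0 -.074 .083; python3 gauge.py
python3 -m creep '{"hand":[1,1,1,1,1,1],"linear":[[0,0,0.003],[0,0,0.006],[0,0,0.009],[0,0,0.011],[0,0,0.011],[0,0,0.011]],"twist":[[0,0,0],[0,0,0],[0,0,0],[0,0,0],[0,0,0],[0,0,0]]}';python3 go.py 0 -.074 .083; python3 gauge.py
```

```text
clock: 10.38
tcp_pos: [0.4732, -0.1205, 0.0889]
tool_rot: [3.115, -0.404, 0.001]
force: [0.3, 0.0, 0.4]
width: 0.011
clock 10.375 tcp [ 0.4732 -0.1205  0.0889] w 0.011 F [0.28 0.01 0.38] q [ 0.73  0.21 -0.63  1.94  0.15  1.03 -1.79]
shift [-0.001  -0.0007  0.0059] twist [-6.0000e-02 -1.0000e-02  1.7997e+02] [ 0.01 -0.04 -0.03]
{'red': ([0.1114, 0.0003], 24, 0.0019), 'yel': ([0.091, 0.0199], 34, 0.1173), 'blue': ([0.0909, -0.0334], 29, -0.1953)} t 10.43 tcp [ 0.4732 -0.1205  0.089 ] F [-0.4 -0.4  0.2]
clock: 11.18
tcp_pos: [0.473, -0.1206, 0.0777]
tool_rot: [3.115, -0.404, 0.0]
force: [-0.6, -3.2, 2.8]
width: 0.002
clock 11.175 tcp [ 0.473  -0.1206  0.0777] w 0.002 F [-0.63 -3.23  2.78] q [ 0.73  0.23 -0.62  1.95  0.16  1.01 -1.8 ]
shift [-0.0009 -0.0008 -0.0053] twist [-3.0000e-02 -1.0000e-02  1.7997e+02] [ 0.01 -0.02 -0.03]
{'red': ([0.111, -0.0131], 27, -0.0809), 'yel': ([0.091, 0.0199], 35, 0.1172), 'blue': ([0.0908, -0.0335], 30, -0.1954)} t 11.22 tcp [ 0.4729 -0.1206  0.0777] F [-0.2 -3.7  3.4]
```

```bash
python3 -m creep '{"hand":[1,1,1,1,1],"linear":[[0,0,0.002],[0,0,0.004],[0,0,0.0055],[0,0,0.006],[0,0,0.006]],"twist":[[0,0,0],[0,0,0],[0,0,0],[0,0,0],[0,0,0]]}'; python3 gauge.py
```

```text
clock: 11.85
tcp_pos: [0.4729, -0.1209, 0.0717]
tool_rot: [3.115, -0.405, 0.0]
force: [-2.2, -4.5, 6.4]
width: 0.005
{'red': ([0.1106, -0.0264], 32, -0.1617), 'yel': ([0.091, 0.0199], 33, 0.1171), 'blue': ([0.0908, -0.0335], 29, -0.1956)} t 11.9 tcp [ 0.4729 -0.1209  0.0717] F [-2.7 -4.8  6.5]
```

```bash
python3 -m creep '{"hand":[1,1,1,1],"linear":[[0,0,0.001],[0,0,0.0015],[0,0,0.0018],[0,0,0.0018]],"twist":[[0,0,0],[0,0,0],[0,0,0],[0,0,0]]}'; python3 gauge.py
```

```text
clock: 12.4
tcp_pos: [0.4729, -0.1209, 0.07]
tool_rot: [3.115, -0.405, 0.0]
force: [-1.8, -5.4, 7.0]
width: 0.004
{'red': ([0.1104, -0.0297], 31, -0.1814), 'yel': ([0.091, 0.0199], 35, 0.117), 'blue': ([0.0905, -0.0335], 28, -0.1958)} t 12.45 tcp [ 0.4729 -0.1209  0.07  ] F [-2.8 -4.8  7.1]
```

```bash
python3 -m creep '{"hand":[1,1,1],"linear":[[0,0,0.0004],[0,0,0.0008],[0,0,0.0008]],"twist":[[0,0,0],[0,0,0],[0,0,0]]}'; python3 gauge.py; python3 - <<'E'
import cv2
a=cv2.imread("pics/last.png")[160:205,240:300];cv2.imwrite("pics/c4.png",cv2.resize(a,None,fx=10,fy=10,interpolation=cv2.INTER_CUBIC))
E
```

```text
clock: 12.82
tcp_pos: [0.473, -0.1209, 0.0692]
tool_rot: [3.115, -0.405, 0.001]
force: [-2.7, -4.6, 6.5]
width: 0.003
{'red': ([0.1097, -0.031], 31, -0.1892), 'yel': ([0.091, 0.0199], 35, 0.1173), 'blue': ([0.0906, -0.0334], 27, -0.1951)} t 12.88 tcp [ 0.473  -0.1208  0.0692] F [-2.7 -4.2  7.3]
```

View pics/c4.png

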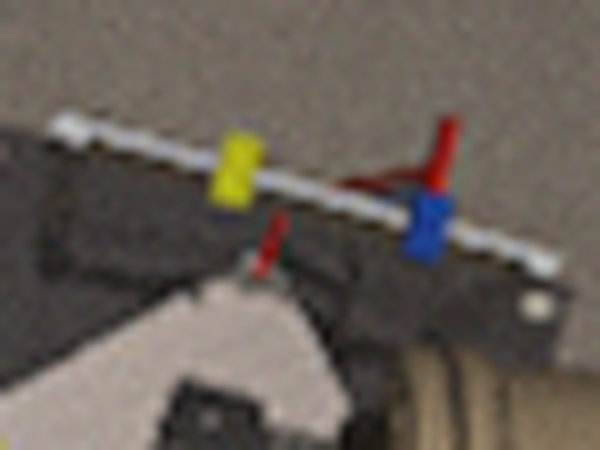

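The blade (450,120)–(438,185) extrapolates to about (425,228). The tab centre is at (430,228), and since the tab top is 8 mm higher a 6 px offset is expected. The rod is now visible and biases the centroid, so I'll recheck using only the outer part of the blade.

```bash
python3 - <<'E'
from gauge import *
for fn in("pics/top0.png","pics/last.png"):
    f=cv2.imread(fn).astype(float);w=np.clip(f[...,2]-f[...,:2].max(2)-25,0,None)
    for z in(.229,.232):
        L=np.array([[*loc((c,r),z),w[r,c]] for r,c in np.argwhere(w>0)])
        for lo in(.104,.109):
            k=(L[:,0]>lo)&(L[:,0]<.13)&(abs(L[:,1])<.065);y=np.average(L[k,1],weights=L[k,2]);print(fn,z,lo,k.sum(),round(y,4),"asin",round(np.arcsin(y/.162),4))
    w=np.clip(f[...,0]-f[...,1:].max(2)-25,0,None)
    for z in(.235,.237,.239):
        L=np.array([[*loc((c,r),z),w[r,c]] for r,c in np.argwhere(w>0)]);k=(L[:,0]>.075)&(L[:,0]<.108)&(abs(L[:,1])<.065);y=np.average(L[k,1],weights=L[k,2]);print("blue",z,round(y,4),round(np.arctan2(y,z-.07),4),"r",round(np.hypot(y,z-.07),4))
E
```

```text
pics/top0.png 0.229 0.104 17 -0.0 asin -0.0001
pics/top0.png 0.229 0.109 13 -0.0001 asin -0.0008
pics/top0.png 0.232 0.104 17 0.0001 asin 0.0008
pics/top0.png 0.232 0.109 13 0.0 asin 0.0001
blue 0.235 -0.0338 -0.2022 r 0.1684
blue 0.237 -0.0336 -0.1988 r 0.1704
blue 0.239 -0.0335 -0.1955 r 0.1723
pics/last.png 0.229 0.104 22 -0.0327 asin -0.2033
pics/last.png 0.229 0.109 14 -0.0332 asin -0.2066
pics/last.png 0.232 0.104 20 -0.0325 asin -0.2017
pics/last.png 0.232 0.109 14 -0.033 asin -0.205
blue 0.235 -0.0337 -0.2017 r 0.1684
blue 0.237 -0.0336 -0.1983 r 0.1703
blue 0.239 -0.0334 -0.1951 r 0.1723
```

The outer blade reads 0.200–0.205 against a mark of about 0.197–0.199, so I'll ease back 0.4 mm and remeasure.

```bash
python3 -m creep '{"hand":[1,1,1],"linear":[[0,0,-0.0004],[0,0,-0.0004],[0,0,-0.0004]],"twist":[[0,0,0],[0,0,0],[0,0,0]]}'; python3 gauge.py; python3 - <<'E'
from gauge import *
def m(fn):
    f=cv2.imread(fn).astype(float);w=np.clip(f[...,2]-f[...,:2].max(2)-25,0,None)
    L=np.array([[*loc((c,r),.229),w[r,c]] for r,c in np.argwhere(w>0)])
    for lo in(.104,.109):
        k=(L[:,0]>lo)&(L[:,0]<.13)&(abs(L[:,1])<.065);y=np.average(L[k,1],weights=L[k,2]);print(lo,round(y,4),round(np.arcsin(y/.162),4))
m("pics/last.png")
E
```

```text
clock: 13.25
tcp_pos: [0.4729, -0.1208, 0.0696]
tool_rot: [3.115, -0.404, 0.0]
force: [-2.7, -4.1, 8.1]
width: 0.004
{'red': ([0.11, -0.0304], 31, -0.1855), 'yel': ([0.091, 0.0199], 36, 0.117), 'blue': ([0.0906, -0.0335], 28, -0.1956)} t 13.3 tcp [ 0.473  -0.1209  0.0696] F [-1.8 -3.9  7.6]
0.104 -0.032 -0.1987
0.109 -0.0323 -0.2009
```

It now reads about 0.199, on the mark. Holding, then releasing.

```bash
python3 -m creep '{"hand":[1,1,1,1,1,1,1,1],"linear":[[0,0,0],[0,0,0],[0,0,0],[0,0,0],[0,0,0],[0,0,0],[0,0,0],[0,0,0]],"twist":[[0,0,0],[0,0,0],[0,0,0],[0,0,0],[0,0,0],[0,0,0],[0,0,0],[0,0,0]]}'; python3 gauge.py
python3 -m creep '{"hand":[1,1,1,1],"linear":[[0,0,0],[0,0,0],[0,0,0],[0,0,0]],"twist":[[0,0,0],[0,0,0],[0,0,0],[0,0,0]]}'; python3 gauge.py
python3 -m creep '{"hand":[1,1,1,1,1,1,1,1],"linear":[[0,0,-0.004],[0,0,-0.009],[0,0,-0.014],[0,0,-0.02],[0,0,-0.04],[0,0,-0.07],[0,0,-0.11],[0,0,-0.15]],"twist":[[0,0,0],[0,0,0],[0,0,0],[0,0,0],[0,0,0],[0,0,0],[0,0,0],[0,0,0]]}'
python3 -m creep '{"hand":[1,1,1,1,1,1],"linear":[[0.03,0,-0.05],[0.06,0,-0.07],[0.06,0.03,-0.08],[0.06,0.06,-0.08],[0.06,0.06,-0.08],[0.06,0.06,-0.08]],"twist":[[0,0,0],[0,0,0],[0,0,0],[0,0,0],[0,0,0],[0,0,0]]}'
python3 gauge.py;python3 go.py 0 0 .3
```

```text
clock: 14.3
tcp_pos: [0.473, -0.1209, 0.0696]
tool_rot: [3.115, -0.405, 0.001]
force: [-2.9, -4.5, 7.2]
width: 0.008
{'red': ([0.1102, -0.0305], 31, -0.1858), 'yel': ([0.091, 0.0199], 36, 0.1171), 'blue': ([0.0906, -0.0335], 27, -0.1955)} t 14.35 tcp [ 0.473  -0.1209  0.0696] F [-3.2 -2.7  6.5]
clock: 14.85
tcp_pos: [0.473, -0.1209, 0.0696]
tool_rot: [3.115, -0.405, 0.001]
force: [-1.6, -4.0, 6.5]
width: 0.004
{'red': ([0.1102, -0.0305], 30, -0.186), 'yel': ([0.091, 0.0199], 35, 0.1171), 'blue': ([0.0906, -0.0334], 29, -0.1953)} t 14.9 tcp [ 0.4729 -0.1208  0.0696] F [-3.1 -4.5  5.7]
clock: 15.9
tcp_pos: [0.4726, -0.12, 0.2207]
tool_rot: [-3.115, 0.403, 0.0]
force: [-0.0, -0.8, 0.6]
width: 0.005
clock: 16.65
tcp_pos: [0.5157, -0.1928, 0.2994]
tool_rot: [-3.115, 0.403, 0.0]
force: [0.5, 0.2, 0.2]
width: 0.003
{'red': ([0.1112, -0.0001], 23, -0.0007), 'yel': ([0.091, 0.0198], 35, 0.1169), 'blue': ([0.0909, -0.0335], 30, -0.1954)} t 16.7 tcp [ 0.5158 -0.1925  0.2994] F [-0.5  0.2  0.3]
clock 16.7 tcp [ 0.5158 -0.1925  0.2994] w 0.005 F [-0.54  0.21  0.32] q [ 0.8   0.18 -0.6   1.51  0.1   1.48 -1.63]
shift [-0.0605 -0.1335 -0.0005] twist [ 0.0000e+00 -5.0000e-02 -1.7994e+02] [-0.03 -0.    0.06]
```

```bash
python3 - <<'E'
from plant import env
import cv2,numpy as np
a=env.grab_frame("top")["frame"];b=env.grab_frame("side")["frame"]
r=lambda i:cv2.resize(i,(400,400),interpolation=cv2.INTER_CUBIC)
cv2.imwrite("pics/c5.png",np.hstack([r(a[140:290,190:340]),r(b[100:290,190:380])]))
E
```

```text
(no output)
```

View pics/c5.png

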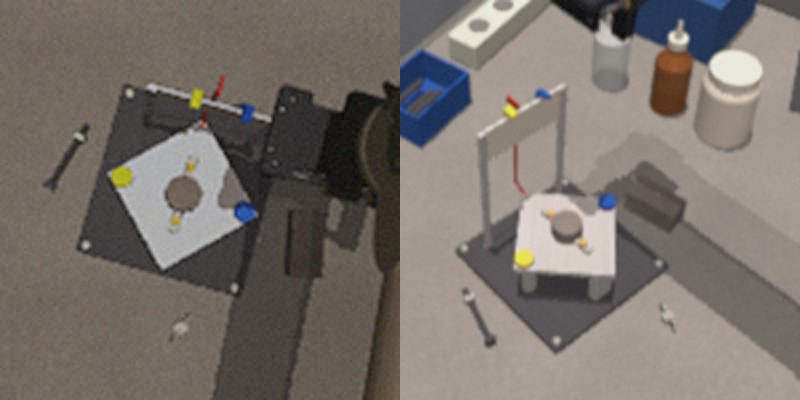

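The final picture shows the plate level with the needle midway between the tabs. The bolt, wing nut, prism and bottles are where they were, and the gripper is high and clear.

```bash
python3 -c "
from plant import env
print(env.finish_job(), env.observe()['clock'])"
```

```text
the job is handed in; nothing more can be done
the job is handed in; nothing more can be done
```

I pressed both corners to their marks in order, yellow then blue, and handed the job in at about 17 s of the 54 s allowed. No verdict was reported.

| Corner | Needle (camera) | Mark (camera) | Held | Reading after release |
|---|---|---|---|---|
| Yellow | 0.117 rad | 0.117 rad | about 1.6 s | 0.002 rad |
| Blue | 0.199–0.201 rad | 0.195–0.199 rad | about 1.6 s | -0.001 rad |

**Blue overshoot:** the needle passed the blue mark for about 0.4 s before I eased back 0.4 mm and held. At its furthest it read 0.203–0.207 rad, which is 4–12 mrad or about 1–2 mm at the tip, and still within the 10 mm tab. My usual needle reading was thrown off there because the rod had come into view, so the blue figures come from the outer part of the blade. They are less certain than the yellow ones, by a few mrad.

**Last checks:** the plate is level and the force on the tool is about zero. The gripper is clear of everything, about 0.30 m above the bench. The bolt, wing nut, prism, tub and both bottles look unmoved. The wooden mould was outside the last picture, and the arm never went near it.

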